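# Find the sample-chamber lid whose friction hinge still holds

### The arm

A 6-joint arm with a two-finger parallel gripper is mounted at the origin on the work surface. World frame = base frame: x ahead of the robot, y to its left, z up, the work surface at z = 0. Lengths are in mm, angles in rad, forces in N, time in s.
With the tool pointing down it reaches from about 275 to 1000 mm from the base axis. Payload 8.4 kg.
Tool frame: the origin (TCP) lies at the very end of the fingers, on their centre line; the grasp point (between the pads) lies 19 mm behind it; z points along the fingers, x is the direction in which the jaws open and shut, and the axes are right-handed (so a half turn about z gives the same grasp; the last joint's range is limited). The gripper opens to 85 mm and grips with 20 to 120 N. Pads are 22 mm wide; open, the fingers measure 114 mm over their backs; the gripper's body (76 mm by 85 mm) begins 54 mm behind the grasp point. The pads swing forward as they close: fully open they stand 13 mm farther back than shut.
Start: joints at [-1.165, 0.353, 1.633, -0, 1.155, -0.002], TCP at [247.868, -573.75, 231.281] pointing down, gripper open.
Joint ranges: [-2.63, 2.63], [-0.92, 2.1], [0.06, 2.66], [-1.3, 4.44], [0, 2.69], [-3.02, 3.02]. Speed limits (rad/s): [2.22, 2.22, 2.79, 3.14, 3.14, 3.14].

### API

Orientations are given as [roll, pitch, yaw] about the fixed x, y, z axes, in that order (R = Rz(yaw) Ry(pitch) Rx(roll)).
In Python, from rig import r gives the robot as it stands.
- The arm moves only by the tool arm_command, never from a script. Its argument "targets" is a list of rows, each a list of 6 numbers: the shift along the tool's x, y, z in m, then the turn, a rotation vector about the tool's x, y, z in rad. A call has 1 to 20 rows; each row shifts and turns the commanded pose from where the row before left it, along the tool's axes as they then stand; what a row does not reach is not made up. A row lasts 1/12 s, in which the tool goes at most 41.7 mm and 7.16 degrees, less where a joint would pass 70% of its speed; a pose out of reach is approached as far as the arm can. A call is refused whole if a number of a shift passes 0.0417 or a number of a turn 0.125, either way. A call with a gripper value outside its range is refused whole. "fingers" is the finger opening in m, from 0 to 0.0854, set as the call begins (left out, the last holds). The fingers move at their own pace and stop on an object; "squeeze" is the grip in N (left out, the last holds). Time passes only in rows, so rows that do not move let the fingers close. It gives the time, the measured TCP pose, the force and the opening at its end, in the units of the state.
- r.sense(): the state, without advancing time (a new reading comes with each control period).
- r.grab_frame(name): name is "scene" or "top" or "wrist"; returns a dict with "image" (400x640x3 uint8, blue, green, red), "fx", "fy", "cx", "cy" (pixels), "k1" (the pictures are not rectified: a ray, as slopes to the right and down, at radius r is drawn at 1 + k1 r^2 times it, then the intrinsics apply), "xyz" and "orientation" of the camera in the world. Camera axes: x right, y down, z forward; pixel columns grow to the right and rows downward; lengths in mm; the calibration is good to about 2 mm. A picture is of the moment at which its call begins. There is no depth.
- r.sign_off(): hands the job in, once; it reports no verdict.
The state is a dict: "clock": time; "qpos": joint angles; "qvel": joint speeds; "joint_efforts": joint torques, N m; "eef_pos": TCP position; "tcp_rot": TCP orientation; "contact_force": force on the tool from outside, world axes, zero at the start; "wrist_torque": the same for the moment, N m; "opening": opening from 0.0 (shut) to 1.0 (fully open).
Only numpy, scipy, OpenCV 4.12 (cv2) and the standard library are available. Lean on these libraries where they do the work, as an engineer would, in place of code of your own. Each camera call takes 0.05 s, during which the arm holds its last target.

### The job

One of these two sample chambers has a worn lid hinge: find the lid that still holds by lifting a lid by its bar handle to about 50 degrees and letting go; if it drops, leave it shut and try the other one. When a lid stays up by itself for a second, prove it by pressing lightly (about 4 N, never over 8 N) squarely on the rubber cap of its round bumper for about a second, without the lid giving way. Then leave that lid standing open, hands off, with the other lid shut and everything else on the bench left where it was.

Things in the scene. Friction and masses are not known exactly. Their poses are not given: they have to be found in the camera images.
- chamber_1: white open-topped sample chamber fixed to the table, 190 (x) x 220 (y) x 80 mm high, closed by a bare metal lid; origin under its centre on the table; its +x axis points from the handle side to the hinge side. Looks the same as the other chamber; nothing visible tells which hinge is worn
- lid_1 (a joint): opening angle of chamber_1's lid in rad: 0 shut (as at the start), growing as the handle side rises, mechanical stop at 1.7. The lid is a 190 x 220 x 6 mm plate of about 0.2 to 0.35 kg. A sound hinge resists with a steady friction torque of about 1.45 N m (about 10 to 12 N at the handle to lift it; it gives under about 8.5 N or more on the bumper); a worn one has almost none and the lid falls shut from any angle below 1.1
- hinge_1 (a point): middle of the lid's hinge axis, 80 mm above the table at the +x edge of chamber_1, level with the lid's underside; frame turns with the lid: x along the lid plate, pointing away from the handle, y along the hinge axis, z out of the lid's top face
- handle_1 (a point): middle of the lid's dark steel bar handle: a round bar 11 mm thick and 80 mm long, parallel to the hinge, its centre 35 mm off the lid's top face, 165 mm from the hinge axis and 45 mm to the lid's -y side; frame axes as those of the hinge point
- bumper_1: round bumper on the lid: steel foot 38 mm across, 3 mm thick, and a flat black rubber cap 34 mm across, firm. Origin on the lid's top face under its centre, 135 mm from the hinge axis, 60 mm to the lid's +y side; axes as the hinge point. The cap's height is screw-set, differs each time and is not measured: its top is anywhere from 10 to 20 mm above the lid's top face; find it by touch
- chamber_2: white open-topped sample chamber fixed to the table, 190 (x) x 220 (y) x 80 mm high, closed by a bare metal lid; origin under its centre on the table; its +x axis points from the handle side to the hinge side. Looks the same as the other chamber; nothing visible tells which hinge is worn
- lid_2 (a joint): opening angle of chamber_2's lid in rad: 0 shut (as at the start), growing as the handle side rises, mechanical stop at 1.7. The lid is a 190 x 220 x 6 mm plate of about 0.2 to 0.35 kg. A sound hinge resists with a steady friction torque of about 1.45 N m (about 10 to 12 N at the handle to lift it; it gives under about 8.5 N or more on the bumper); a worn one has almost none and the lid falls shut from any angle below 1.1
- hinge_2 (a point): middle of the lid's hinge axis, 80 mm above the table at the +x edge of chamber_2, level with the lid's underside; frame turns with the lid: x along the lid plate, pointing away from the handle, y along the hinge axis, z out of the lid's top face
- handle_2 (a point): middle of the lid's dark steel bar handle: a round bar 11 mm thick and 80 mm long, parallel to the hinge, its centre 35 mm off the lid's top face, 165 mm from the hinge axis and 45 mm to the lid's -y side; frame axes as those of the hinge point
- bumper_2: round bumper on the lid: steel foot 38 mm across, 3 mm thick, and a flat black rubber cap 34 mm across, firm. Origin on the lid's top face under its centre, 135 mm from the hinge axis, 60 mm to the lid's +y side; axes as the hinge point. The cap's height is screw-set, differs each time and is not measured: its top is anywhere from 10 to 20 mm above the lid's top face; find it by touch
- sample_jar: bystander: lidded clear sample vial, 30 mm diameter, 60 mm tall; origin under its centre
- beaker: bystander: glass beaker, 76 mm diameter, 90 mm tall; origin under its centre
- petri_dishes: bystander: stack of clear dishes, 90 mm diameter, 30 mm tall; origin under its centre
- notebook: bystander: closed notebook 150 x 105 x 14 mm; origin under its centre
- dish_brush: bystander: small long-handled brush lying on the table; origin under its centre
- reagent_bottle: bystander: amber glass bottle, 56 mm diameter, 120 mm tall; origin under its centre
- slide_box: bystander: small box 85 x 60 x 30 mm; origin under its centre

How it is judged:
By the outcome, as a careful person would: the job done as asked, in the order asked, and still so for the second after the job is handed in, with the robot touching nothing.
It also fails if it takes over 72 s, if anything falls off the work surface, if the arm or the gripper's body presses on something with over 40 N, if the wrist force passes 120 N, or if a joint passes its speed limit or range.

## Working session

There is one attempt and no reset: what is moved stays moved. The work goes in short steps, Python scripts to look and compute and a tool call to move; the robot and the scene stay as the last step left them, time stands still between calls to the robot, and variables do not carry over. Pictures are saved under pics/ and viewed, and the job is handed in when it is done.

Besides the shell and the picture viewer there is one more tool, called after "Call:" by a JSON object that holds its "method" and its "body". arm_command: Moves the arm, as the interface text tells. Its arguments: {"type":"object","properties":{"targets":{"type":"array"},"fingers":{"type":"number"},"squeeze":{"type":"number"}},"required":["targets"]}

```bash
ls; mkdir -p pics; python3 - <<'E'
from rig import r
import cv2
print(r.sense())
for n in ["scene","top","wrist"]:
    f=r.grab_frame(n); cv2.imwrite(f"pics/{n}0.png",f["image"]); print(n,{k:v for k,v in f.items() if k!="image"})
E
```

```text
pics
{'clock': 0.0, 'qpos': array([-1.16539896e+00,  3.53667248e-01,  1.63419194e+00, -2.51542729e-05,
        1.15518010e+00, -2.39629001e-03]), 'qvel': array([-0.00110806,  0.00062146,  0.00119254, -0.00046682, -0.00014984,
       -0.00062152]), 'joint_efforts': array([ 3.63979954e-03, -6.05250120e+01, -3.42062974e+01,  2.86829491e-04,
        9.28203663e-03, -3.58922534e-06]), 'eef_pos': array([ 247.66124027, -573.28685536,  230.52501685]), 'tcp_rot': array([ 3.14157312e+00,  1.44669174e-03, -1.16299252e+00]), 'contact_force': array([ 0.02612435, -0.2847223 ,  0.35857063]), 'wrist_torque': array([ 0.01794361,  0.00423998, -0.0154351 ]), 'opening': 0.9980126142637767}
scene {'fx': 421.83530853697255, 'fy': 421.83530853697255, 'cx': 326.53549596490086, 'cy': 196.35103096150021, 'k1': -0.032875822165883445, 'xyz': array([1119.23707926,  457.49681665,  908.97766146]), 'orientation': array([-2.40492385, -0.00513977,  2.26014715])}
top {'fx': 458.5423466292527, 'fy': 458.5423466292527, 'cx': 312.8880178683146, 'cy': 200.27133620555176, 'k1': -0.11426107195207519, 'xyz': array([ 457.66780483,    8.52808113, 1338.60872528]), 'orientation': array([-3.06949295,  0.01017289, -1.5903745 ])}
wrist {'fx': 334.1550816528726, 'fy': 334.1550816528726, 'cx': 322.84211266332454, 'cy': 199.89903992071797, 'k1': 0.0019493129951603228, 'xyz': array([ 313.98102773, -544.64749316,  373.19592566]), 'orientation': array([ 2.85293937e+00,  4.36390857e-04, -1.16432976e+00])}
```

View pics/top0.png

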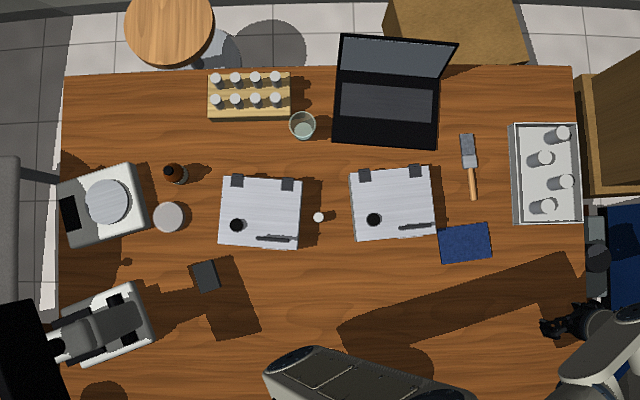

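View pics/scene0.png

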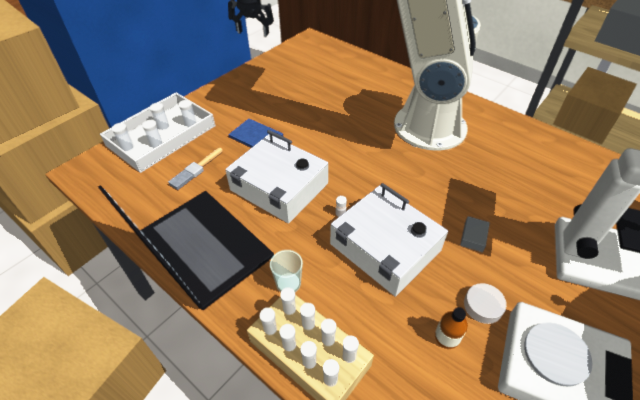

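The top view shows two chambers: A at about (260,212) and B at about (393,203). Both have hinges on the far side (+x), the handle near and to the right, and the bumper near and to the left. I'll zoom in for corner picks.

```bash
python3 - <<'E'
import cv2
im=cv2.imread("pics/top0.png")
cv2.imwrite("pics/zA.png",cv2.resize(im[160:260,205:315],None,fx=7,fy=6,interpolation=cv2.INTER_CUBIC)[:600])
cv2.imwrite("pics/zB.png",cv2.resize(im[155:255,340:450],None,fx=7,fy=6,interpolation=cv2.INTER_CUBIC)[:600])
E
```

```text
(no output)
```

View pics/zA.png

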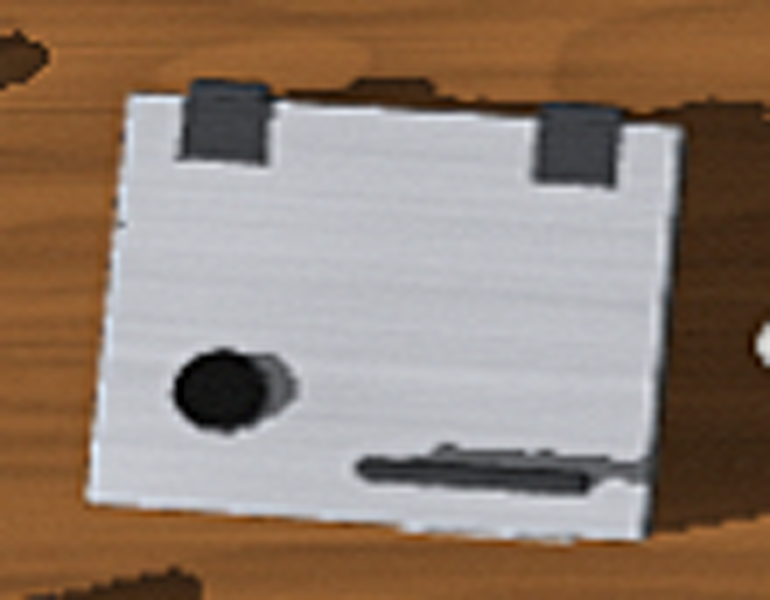

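View pics/zB.png

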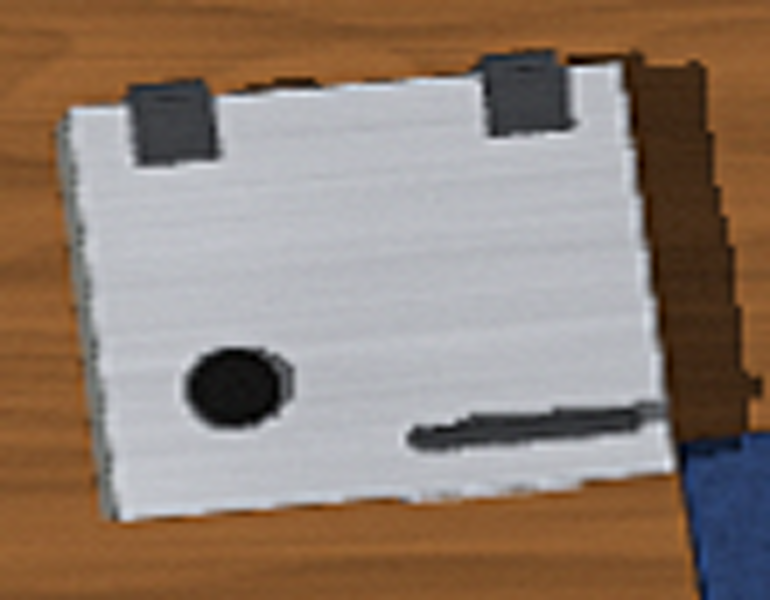

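Zoom A: lid corners (127,95), (684,127), (90,502), (645,540), and cap (222,390). Zoom B: lid corners (72,107), (622,63), (120,520), (675,468), and cap (236,387). Now a pose fit by reprojection.

```bash
cat > h.py <<'E'
import numpy as np, cv2
from scipy.spatial.transform import Rotation as R
from scipy.optimize import least_squares
def proj(f,P):
    P=np.atleast_2d(P); C=R.from_euler('xyz',f["orientation"])
    c=C.inv().apply(P-f["xyz"]); s=c[:,:2]/c[:,2:]
    s=s*(1+f["k1"]*(s**2).sum(1,keepdims=True))
    return s*[f["fx"],f["fy"]]+[f["cx"],f["cy"]]
def W(pose,P):  # chamber frame->world
    x,y,a=pose; P=np.atleast_2d(P); c,s=np.cos(a),np.sin(a)
    return np.c_[x+c*P[:,0]-s*P[:,1], y+s*P[:,0]+c*P[:,1], P[:,2]]
E
python3 - <<'E'
from rig import r
from h import *
f=r.grab_frame("top"); g=r.grab_frame("scene")
# lid pts in chamber frame; hinge axis x=95
L=np.array([[95,110,86],[95,-110,86],[-95,110,86],[-95,-110,86],[-40,60,101],[-70,-45,121]],float)
Z={'A':np.array([[127,95],[684,127],[90,502],[645,540],[222,390],[472,475]],float),
   'B':np.array([[72,107],[622,63],[120,520],[675,468],[236,387],[530,427]],float)}
off={'A':(205,160),'B':(340,155)}
for k in Z:
    px=(Z[k]+.5)/[7,6]-.5+off[k]
    fun=lambda p:(proj(f,W(p,L))-px).ravel()
    s=least_squares(fun,[450,150 if k=='A' else -150,0]); print(k,s.x,s.fun.reshape(-1,2).round(1).tolist())
    Q=proj(g,W(s.x,L)); print(Q.round(1).tolist())
    img=g["image"] if k=='A' else img
    for q in Q: cv2.circle(img,tuple(int(v) for v in q.round()),2,(0,0,255),-1)
cv2.imwrite("pics/chk.png",cv2.resize(img[120:300,210:460],None,fx=3,fy=3))
E
```

```text
A [ 5.19132782e+02  1.66324828e+02 -9.31487107e-02] [[0.3, -0.6], [-0.1, -0.3], [-0.4, 0.3], [0.2, 0.1], [-0.6, 0.2], [0.6, 0.2]]
[[399.2, 276.5], [329.7, 222.5], [447.0, 229.2], [378.8, 183.8], [418.4, 226.6], [393.4, 192.2]]
B [ 5.37631709e+02 -2.00194346e+02  7.88260395e-02] [[-0.3, -0.2], [-0.0, -0.5], [0.1, -0.1], [0.4, 0.4], [0.3, 0.0], [-0.5, 0.4]]
[[285.7, 202.0], [224.5, 168.0], [327.5, 161.2], [268.4, 132.7], [301.6, 161.1], [278.8, 136.0]]
```

View pics/chk.png

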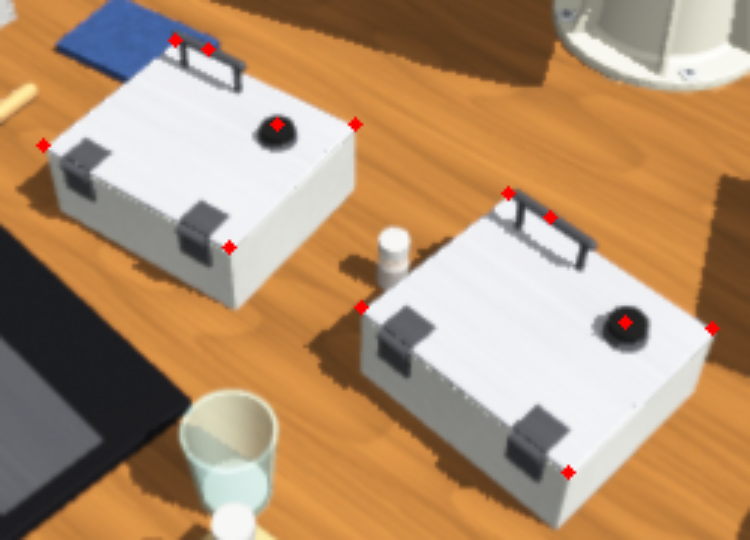

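```bash
cat >> h.py <<'E'
def Rt(a,phi): return R.from_euler('xyz',[np.pi,0,0]) if 0 else R.from_euler('z',a)*R.from_euler('y',phi)*R.from_euler('x',np.pi)
def rows(p0,r0,p1,r1,N):
    """constant row applied N times takes (p0,r0) to (p1,r1); m, rad"""
    w=(r0.inv()*r1).as_rotvec()/N; d=r0.inv().apply(np.asarray(p1)-p0)/1000
    M=sum(R.from_rotvec(w*k).as_matrix() for k in range(N))
    return np.r_[np.linalg.solve(M,d),w].round(5).tolist()
def cur(r):
    s=r.sense(); return s["eef_pos"],R.from_euler('xyz',s["tcp_rot"]),s
def lidpt(pose,th,P):  # P in hinge frame at lid angle th -> world
    q=R.from_euler('y',th).apply(np.atleast_2d(P))+[95,0,80]
    return W(pose,q)[0]
E
python3 - <<'E'
from rig import r
from h import *
f=r.grab_frame("top"); g=r.grab_frame("scene")
L=np.array([[95,110,86],[95,-110,86],[-95,110,86],[-95,-110,86],[-40,60,101],[-70,-45,121]],float)
Z={'A':np.array([[127,95],[684,127],[90,502],[645,540],[222,390],[472,475]],float),
   'B':np.array([[72,107],[622,63],[120,520],[675,468],[236,387],[530,427]],float)}
off={'A':(205,160),'B':(340,155)}
S={'A':np.array([[568,477],[362,309],[714,333],[np.nan]*2,[628,328],[553,219]]),'B':np.array([[232,253],[48,150],[355,128],[np.nan]*2,[277,131],[213,54]])}
for k in Z:
    px=(Z[k]+.5)/[7,6]-.5+off[k]; ps=(S[k]+1)/3-.33+[210,120]; m=~np.isnan(ps[:,0])
    fun=lambda p:np.r_[(proj(f,W(p,L))-px).ravel(),(proj(g,W(p,L))-ps)[m].ravel()]
    s=least_squares(fun,[450,0,0]); s2=least_squares(lambda p:fun(p)[12:],[450,0,0])
    print(k,s.x.round(3),s.fun.round(1),"scene only",s2.x.round(3))
    if k=='B':
        p,q,_=cur(r); t=lidpt(s.x,0,[-165,-45,41]); print("handle",t)
        a=s.x[2]
        t[2]+=110-0
        print(rows(p,q,t,Rt(a,0),16), t)
E
```

```text
A [ 5.20148e+02  1.68306e+02 -9.90000e-02] [-0.2 -1.1 -0.7 -0.4 -1.3 -0.3 -0.7 -0.  -1.4 -0.3 -0.3 -0.1  0.  -1.7
 -0.6 -0.1 -0.4 -0.8 -0.5 -1.9 -0.4 -0.1] scene only [ 5.21853e+02  1.70612e+02 -1.07000e-01]
B [ 5.38196e+02 -1.97402e+02  7.90000e-02] [-1.3 -0.3 -1.  -0.7 -0.9 -0.3 -0.6  0.2 -0.7 -0.2 -1.6  0.2 -0.9 -1.7
 -1.  -1.4 -0.2 -1.  -0.1 -2.  -1.7 -1.5] scene only [ 5.41076e+02 -1.91655e+02  7.70000e-02]
handle [ 471.97976143 -247.80439834  121.        ]
[0.00058, -0.02637, 1e-05, -2e-05, 2e-05, -0.07764] [ 471.97976143 -247.80439834  231.        ]
```

Call:
{"method": "arm_command", "body": {"targets": [[0.0006,-0.0264,0,0,0,-0.0776],[0.0006,-0.0264,0,0,0,-0.0776],[0.0006,-0.0264,0,0,0,-0.0776],[0.0006,-0.0264,0,0,0,-0.0776],[0.0006,-0.0264,0,0,0,-0.0776],[0.0006,-0.0264,0,0,0,-0.0776],[0.0006,-0.0264,0,0,0,-0.0776],[0.0006,-0.0264,0,0,0,-0.0776],[0.0006,-0.0264,0,0,0,-0.0776],[0.0006,-0.0264,0,0,0,-0.0776],[0.0006,-0.0264,0,0,0,-0.0776],[0.0006,-0.0264,0,0,0,-0.0776],[0.0006,-0.0264,0,0,0,-0.0776],[0.0006,-0.0264,0,0,0,-0.0776],[0.0006,-0.0264,0,0,0,-0.0776],[0.0006,-0.0264,0,0,0,-0.0776],[0,0,0,0,0,0],[0,0,0,0,0,0]], "fingers": 0.0854}}

```text
clock: 1.85
eef_pos: [472.8, -246.9, 231.5]
tcp_rot: [3.141, -0.0, 0.08]
contact_force: [0.5, -0.6, 1.3]
opening: 1.003
```

```bash
python3 - <<'E'
from rig import r
from h import *
p,q,s=cur(r); print(s)
f=r.grab_frame("wrist"); cv2.imwrite("pics/w1.png",f["image"])
for pose in ([538.2,-197.4,.079],[537.6,-200.2,.0788]):
  print(proj(f,[lidpt(pose,0,P) for P in ([-165,-5,41],[-165,-45,41],[-165,-85,41],[-135,60,21],[-190,110,6],[0,110,6])]).round(0).tolist())
E
```

```text
{'clock': 1.85, 'qpos': array([-4.83917297e-01,  2.10427452e-01,  1.82882036e+00, -1.29307495e-04,
        1.10205531e+00, -5.63775752e-01]), 'qvel': array([-0.03244104,  0.01270771, -0.02175963, -0.0089219 , -0.00442888,
        0.00855693]), 'joint_efforts': array([  1.4355443 , -49.43290114, -32.22552538,   0.20204953,
         0.1379414 ,  -0.17235037]), 'eef_pos': array([ 472.83235054, -246.87080562,  231.49201144]), 'tcp_rot': array([ 3.14134041e+00, -1.83067078e-04,  7.99168781e-02]), 'contact_force': array([ 0.53532542, -0.56897189,  1.2846676 ]), 'wrist_torque': array([0.02553028, 0.00045725, 0.02202743]), 'opening': 1.00300717402944}
[[322.0, 147.0], [322.0, 198.0], [322.0, 244.0], [362.0, 57.0], [289.0, -12.0], [540.0, -13.0]]
[[321.0, 150.0], [321.0, 201.0], [321.0, 247.0], [360.0, 61.0], [288.0, -8.0], [539.0, -8.0]]
```

View pics/w1.png

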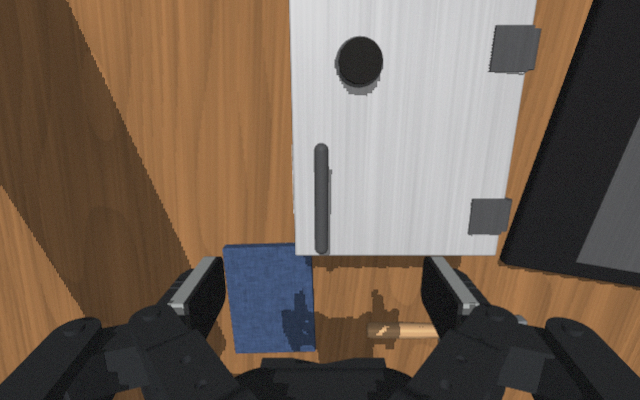

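Handle at (321,199) and cap at (360,61) match the prediction to within 2–3 px. Next is the tilted approach to the handle.

```bash
cat >> h.py <<'E'
B=[537.6,-199.3,.079]; A=[519.8,167.5,-.096]
E
python3 - <<'E'
from rig import r
from h import *
p,q,s=cur(r); b=lidpt(B,0,[-165,-45,41]); Q=Rt(B[2],-.3); z=Q.apply([0,0,1])
t=b+19*z; t1=t-60*z
print(b,t,t1); print(rows(p,q,t1,Q,6)); print(rows(t1,Q,t,Q,6))
E
```

```text
[ 471.36962478 -249.68390019  121.        ] [ 476.96699657 -249.24078561  102.84860671] [ 459.29108565 -250.64009481  160.16879605]
[-0.00378, 0.00029, 0.01156, 0.00012, 0.04993, -6e-05]
[-0.0, 0.0, 0.01, 0.0, 0.0, 0.0]
```

Call:
{"method": "arm_command", "body": {"targets": [[-0.0038,0.0003,0.0116,0,0.05,0],[-0.0038,0.0003,0.0116,0,0.05,0],[-0.0038,0.0003,0.0116,0,0.05,0],[-0.0038,0.0003,0.0116,0,0.05,0],[-0.0038,0.0003,0.0116,0,0.05,0],[-0.0038,0.0003,0.0116,0,0.05,0],[0,0,0.01,0,0,0],[0,0,0.01,0,0,0],[0,0,0.01,0,0,0],[0,0,0.01,0,0,0],[0,0,0.01,0,0,0],[0,0,0.01,0,0,0],[0,0,0,0,0,0],[0,0,0,0,0,0],[0,0,0,0,0,0]]}}

```text
clock: 3.15
eef_pos: [476.8, -249.2, 102.4]
tcp_rot: [-3.142, -0.3, 0.079]
contact_force: [0.5, 0.2, -0.9]
opening: 1.001
```

```bash
python3 - <<'E'
from rig import r
from h import *
p,q,s=cur(r); print(p,s["tcp_rot"],s["contact_force"],s["wrist_torque"])
f=r.grab_frame("wrist"); cv2.imwrite("pics/w2.png",f["image"])
E
```

```text
[ 476.84473957 -249.15278896  102.35457014] [-3.1415127  -0.29985715  0.07897782] [ 0.50819719  0.22297968 -0.91153442] [-0.07010907  0.09361541  0.03677988]
```

View pics/w2.png

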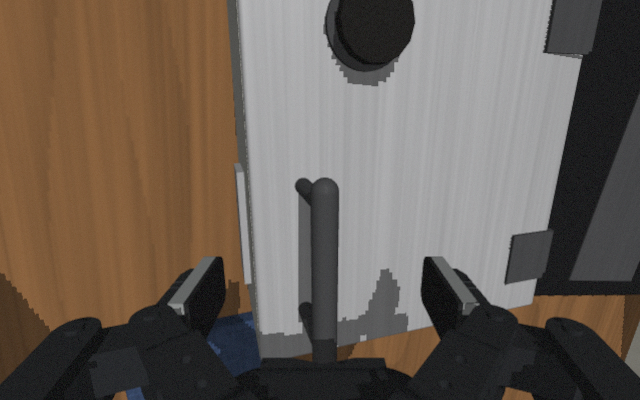

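The bar (x≈325) is centred between the jaws (223 and 423). Closing.

Call:
{"method": "arm_command", "body": {"targets": [[0,0,0,0,0,0],[0,0,0,0,0,0],[0,0,0,0,0,0],[0,0,0,0,0,0],[0,0,0,0,0,0],[0,0,0,0,0,0],[0,0,0,0,0,0],[0,0,0,0,0,0],[0,0,0,0,0,0],[0,0,0,0,0,0],[0,0,0,0,0,0],[0,0,0,0,0,0]], "fingers": 0.0, "squeeze": 60}}

```text
clock: 4.2
eef_pos: [477.3, -249.3, 102.8]
tcp_rot: [3.141, -0.301, 0.079]
contact_force: [4.8, 3.4, 5.5]
opening: 0.109
```

```bash
python3 - <<'E'
from rig import r
from h import *
p,q,s=cur(r); print(p,s["tcp_rot"],s["contact_force"],s["wrist_torque"],s["opening"])
f=r.grab_frame("wrist"); cv2.imwrite("pics/w3.png",f["image"])
h=lidpt(B,0,[0,-45,0]); 
# rotate about hinge by .87
rot=R.from_euler('z',B[2])*R.from_euler('y',.87)*R.from_euler('z',-B[2])
print(rows(p,q,h+rot.apply(p-h),rot*q,40))
E
```

```text
[ 477.28861898 -249.3316676   102.77690952] [ 3.14125562 -0.3010721   0.07858209] [4.81521215 3.44893708 5.46726737] [ 0.56949038 -0.622716    0.15182609] 0.10926940634918733
[0.00153, 0.0, -0.00314, -1e-05, -0.02175, -1e-05]
```

View pics/w3.png

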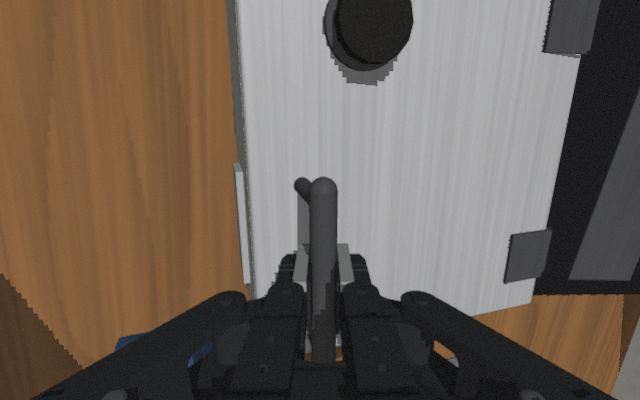

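Gripped, with low forces. Lifting the first quarter.

Call:
{"method": "arm_command", "body": {"targets": [[0.0015,0,-0.0031,0,-0.0218,0],[0.0015,0,-0.0031,0,-0.0218,0],[0.0015,0,-0.0031,0,-0.0218,0],[0.0015,0,-0.0031,0,-0.0218,0],[0.0015,0,-0.0031,0,-0.0218,0],[0.0015,0,-0.0031,0,-0.0218,0],[0.0015,0,-0.0031,0,-0.0218,0],[0.0015,0,-0.0031,0,-0.0218,0],[0.0015,0,-0.0031,0,-0.0218,0],[0.0015,0,-0.0031,0,-0.0218,0]]}}

```text
clock: 5.08
eef_pos: [485.1, -248.7, 135.4]
tcp_rot: [3.141, -0.081, 0.079]
contact_force: [3.4, 1.2, -3.3]
opening: 0.108
```

```bash
python3 - <<'E'
from rig import r
from h import *
p,q,s=cur(r); print(p,s["tcp_rot"],s["contact_force"],s["wrist_torque"],s["opening"],s["qpos"])
z=q.apply([0,0,1]); g=p-19*z; hp=lidpt(B,0,[0,-45,0]); d=g-hp; c,sn=np.cos(B[2]),np.sin(B[2])
dx=d[0]*c+d[1]*sn; print("r",np.hypot(dx,d[2]),"ang",np.arctan2(d[2],-dx)-np.arctan2(41,165))
E
```

```text
[ 485.11547688 -248.66001786  135.35465303] [ 3.14134865 -0.08090159  0.07857344] [ 3.36838138  1.18595405 -3.34229352] [ 0.1821052  -0.58556742  0.04749147] 0.10786958912418075 [-0.50424998  0.31371133  1.9403694   0.06055246  0.82070244 -0.62261908]
r 169.86008675415317 ang 0.20912515021425454
```

The lift force is only about 3 N, which suggests this hinge is the worn one. I'll still do the test as asked.

Call:
{"method": "arm_command", "body": {"targets": [[0.0015,0,-0.0031,0,-0.0218,0],[0.0015,0,-0.0031,0,-0.0218,0],[0.0015,0,-0.0031,0,-0.0218,0],[0.0015,0,-0.0031,0,-0.0218,0],[0.0015,0,-0.0031,0,-0.0218,0],[0.0015,0,-0.0031,0,-0.0218,0],[0.0015,0,-0.0031,0,-0.0218,0],[0.0015,0,-0.0031,0,-0.0218,0],[0.0015,0,-0.0031,0,-0.0218,0],[0.0015,0,-0.0031,0,-0.0218,0],[0.0015,0,-0.0031,0,-0.0218,0],[0.0015,0,-0.0031,0,-0.0218,0],[0.0015,0,-0.0031,0,-0.0218,0],[0.0015,0,-0.0031,0,-0.0218,0],[0.0015,0,-0.0031,0,-0.0218,0]]}}

```text
clock: 6.33
eef_pos: [509.4, -246.7, 179.8]
tcp_rot: [-3.141, 0.249, 0.079]
contact_force: [-3.4, -0.6, 0.3]
opening: 0.105
```

```bash
cat >> h.py <<'E'
def ang(p,q,C):
    z=q.apply([0,0,1]); g=p-19*z; hp=lidpt(C,0,[0,-45,0]); d=g-hp; c,sn=np.cos(C[2]),np.sin(C[2])
    dx=d[0]*c+d[1]*sn; return np.hypot(dx,d[2]),np.arctan2(d[2],-dx)-np.arctan2(41,165)
E
python3 - <<'E'
from rig import r
from h import *
p,q,s=cur(r); print(p,s["tcp_rot"],s["contact_force"],s["wrist_torque"],s["opening"],s["qpos"]); print(ang(p,q,B))
E
```

```text
[ 509.44481048 -246.70959551  179.81619635] [-3.14128601  0.24867221  0.07856579] [-3.44250964 -0.59836255  0.29163799] [-0.05739967  0.1469395   0.04082903] 0.10471655706433936 [-0.38687981  0.43733984  1.65416003 -0.11543941  1.27523079 -0.4192547 ]
(np.float64(169.98565892069635), np.float64(0.5256185156640838))
```

Call:
{"method": "arm_command", "body": {"targets": [[0.0015,0,-0.0031,0,-0.0218,0],[0.0015,0,-0.0031,0,-0.0218,0],[0.0015,0,-0.0031,0,-0.0218,0],[0.0015,0,-0.0031,0,-0.0218,0],[0.0015,0,-0.0031,0,-0.0218,0],[0.0015,0,-0.0031,0,-0.0218,0],[0.0015,0,-0.0031,0,-0.0218,0],[0.0015,0,-0.0031,0,-0.0218,0],[0.0015,0,-0.0031,0,-0.0218,0],[0.0015,0,-0.0031,0,-0.0218,0],[0.0015,0,-0.0031,0,-0.0218,0],[0.0015,0,-0.0031,0,-0.0218,0],[0.0015,0,-0.0031,0,-0.0218,0],[0.0015,0,-0.0031,0,-0.0218,0],[0.0015,0,-0.0031,0,-0.0218,0],[0,0,0,0,0,0],[0,0,0,0,0,0]]}}

```text
clock: 7.75
eef_pos: [547.5, -243.7, 215.1]
tcp_rot: [-3.142, 0.577, 0.078]
contact_force: [-6.0, 0.9, 9.8]
opening: 0.104
```

```bash
python3 - <<'E'
from rig import r
from h import *
p,q,s=cur(r); print(p,s["tcp_rot"],s["contact_force"],s["wrist_torque"],s["opening"],s["qpos"]); print(ang(p,q,B))
f=r.grab_frame("scene"); cv2.imwrite("pics/s4.png",f["image"])
E
```

```text
[ 547.49821028 -243.72187575  215.06301273] [-3.14150568  0.57700405  0.07818785] [-5.99183413  0.87733536  9.77206587] [ 0.13960675  1.19756724 -0.08520975] 0.10352292657427378 [-0.30460334  0.63636636  1.33963696 -0.20702431  1.70590596 -0.35374117]
(np.float64(170.0699880877455), np.float64(0.8489751107268355))
```

View pics/s4.png

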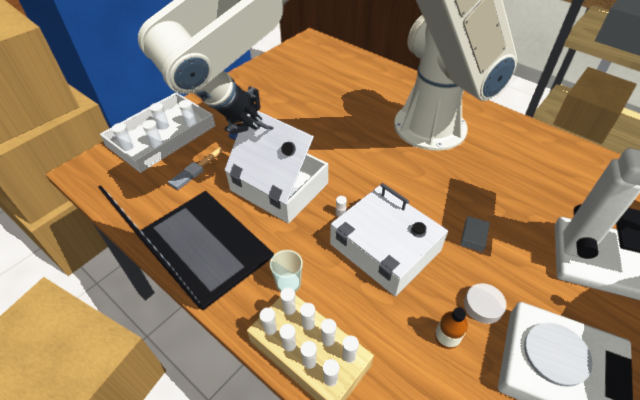

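Lid B is up at about 49°. Releasing it now.

Call:
{"method": "arm_command", "body": {"targets": [[0,0,0,0,0,0],[0,0,0,0,0,0],[0,0,0,0,0,0],[0,0,0,0,0,0],[0,0,0,0,0,0],[0,0,0,0,0,0],[0,0,0,0,0,0],[0,0,0,0,0,0],[0,0,0,0,0,0],[0,0,0,0,0,0]], "fingers": 0.0854}}

```text
clock: 8.63
eef_pos: [549.1, -243.5, 214.2]
tcp_rot: [-3.142, 0.572, 0.079]
contact_force: [-0.3, 0.3, -0.2]
opening: 1.0
```

```bash
python3 - <<'E'
from rig import r
from h import *
p,q,s=cur(r); print(p,s["tcp_rot"],s["contact_force"],s["opening"])
f=r.grab_frame("scene"); cv2.imwrite("pics/s5.png",f["image"])
E
```

```text
[ 549.07722533 -243.51627078  214.24962272] [-3.14158986  0.57200768  0.07862385] [-0.30053685  0.33321721 -0.17221588] 1.0000589781751947
```

View pics/s5.png

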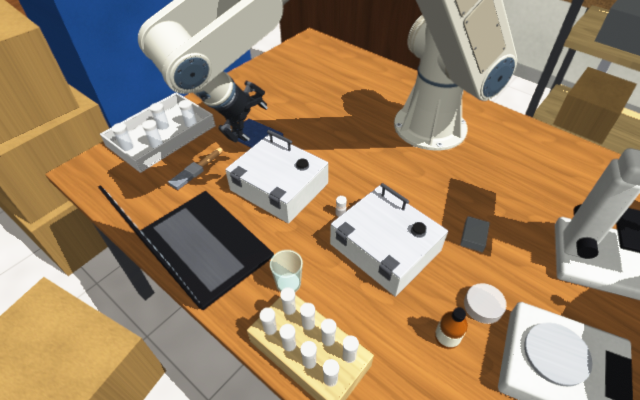

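Lid B dropped shut (handle back at (275,140)), so B's hinge is worn. Moving to lid A.

```bash
python3 - <<'E'
from rig import r
from h import *
p,q,s=cur(r); b=lidpt(A,0,[-165,-45,41]); Q=Rt(A[2],-.3); z=Q.apply([0,0,1])
t=b+19*z; t1=t-100*z
print(b,t,t1); print(rows(p,q,t1,Q,18))
E
```

```text
[445.80894481 129.41688363 121.        ] [451.39797522 128.87868234 102.84860671] [421.98202571 131.71132071 198.38225562]
[-0.00718, -0.02087, 0.0018, 0.00136, 0.04832, 0.00992]
```

Call:
{"method": "arm_command", "body": {"targets": [[-0.0072,-0.0209,0.0018,0.0014,0.0483,0.0099],[-0.0072,-0.0209,0.0018,0.0014,0.0483,0.0099],[-0.0072,-0.0209,0.0018,0.0014,0.0483,0.0099],[-0.0072,-0.0209,0.0018,0.0014,0.0483,0.0099],[-0.0072,-0.0209,0.0018,0.0014,0.0483,0.0099],[-0.0072,-0.0209,0.0018,0.0014,0.0483,0.0099],[-0.0072,-0.0209,0.0018,0.0014,0.0483,0.0099],[-0.0072,-0.0209,0.0018,0.0014,0.0483,0.0099],[-0.0072,-0.0209,0.0018,0.0014,0.0483,0.0099],[-0.0072,-0.0209,0.0018,0.0014,0.0483,0.0099],[-0.0072,-0.0209,0.0018,0.0014,0.0483,0.0099],[-0.0072,-0.0209,0.0018,0.0014,0.0483,0.0099],[-0.0072,-0.0209,0.0018,0.0014,0.0483,0.0099],[-0.0072,-0.0209,0.0018,0.0014,0.0483,0.0099],[-0.0072,-0.0209,0.0018,0.0014,0.0483,0.0099],[-0.0072,-0.0209,0.0018,0.0014,0.0483,0.0099],[-0.0072,-0.0209,0.0018,0.0014,0.0483,0.0099],[-0.0072,-0.0209,0.0018,0.0014,0.0483,0.0099],[0,0,0,0,0,0],[0,0,0,0,0,0]]}}

```text
clock: 10.35
eef_pos: [420.8, 133.3, 198.6]
tcp_rot: [-3.141, -0.299, -0.092]
contact_force: [-0.1, -0.4, 0.5]
opening: 0.996
```

```bash
python3 - <<'E'
from rig import r
from h import *
p,q,s=cur(r); print(p,s["tcp_rot"],s["contact_force"],s["qpos"])
b=lidpt(A,0,[-165,-45,41]); Q=Rt(A[2],-.3); z=Q.apply([0,0,1])
f=r.grab_frame("wrist"); cv2.imwrite("pics/w6.png",f["image"])
print(proj(f,[lidpt(A,0,P) for P in ([-165,-5,41],[-165,-45,41],[-165,-85,41],[-135,60,21],[-190,110,6],[0,110,6],[-190,-110,6],[0,-110,6])]).round(0).tolist())
print(rows(p,q,b+19*z,Q,10))
E
```

```text
[420.75940151 133.27712563 198.61834504] [-3.14126454 -0.29925033 -0.09206817] [-0.09061264 -0.41483697  0.48821555] [ 0.41437591 -0.03001112  2.22335892 -0.22419122  0.69702039  0.6604634 ]
[[325.0, 153.0], [325.0, 210.0], [325.0, 261.0], [358.0, 54.0], [273.0, -30.0], [507.0, -3.0], [284.0, 274.0], [472.0, 246.0]]
[0.00013, 0.00015, 0.01006, -0.00015, 8e-05, 0.00038]
```

View pics/w6.png

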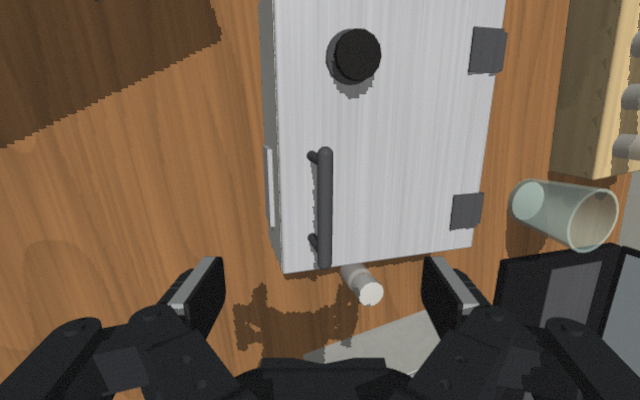

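The bar at (325,150–265) matches the prediction. Going in and closing.

Call:
{"method": "arm_command", "body": {"targets": [[0.0001,0.0001,0.01,0,0,0.0004],[0.0001,0.0001,0.01,0,0,0.0004],[0.0001,0.0001,0.01,0,0,0.0004],[0.0001,0.0001,0.01,0,0,0.0004],[0.0001,0.0001,0.01,0,0,0.0004],[0.0001,0.0001,0.01,0,0,0.0004],[0.0001,0.0001,0.01,0,0,0.0004],[0.0001,0.0001,0.01,0,0,0.0004],[0.0001,0.0001,0.01,0,0,0.0004],[0.0001,0.0001,0.01,0,0,0.0004],[0,0,0,0,0,0],[0,0,0,0,0,0]]}}

```text
clock: 11.4
eef_pos: [452.4, 127.4, 103.2]
tcp_rot: [-3.14, -0.299, -0.102]
contact_force: [-0.4, -0.4, 0.7]
opening: 1.003
```

Call:
{"method": "arm_command", "body": {"targets": [[0,0,0,0,0,0],[0,0,0,0,0,0],[0,0,0,0,0,0],[0,0,0,0,0,0],[0,0,0,0,0,0],[0,0,0,0,0,0],[0,0,0,0,0,0],[0,0,0,0,0,0],[0,0,0,0,0,0],[0,0,0,0,0,0],[0,0,0,0,0,0],[0,0,0,0,0,0]], "fingers": 0.0, "squeeze": 60}}

```text
clock: 12.4
eef_pos: [451.1, 128.6, 103.4]
tcp_rot: [-3.14, -0.299, -0.1]
contact_force: [-7.6, 2.3, 6.6]
opening: 0.105
```

```bash
python3 - <<'E'
from rig import r
from h import *
p,q,s=cur(r); print(p,s["tcp_rot"],s["contact_force"],s["wrist_torque"],s["opening"],ang(p,q,A))
h=lidpt(A,0,[0,-45,0]); 
rot=R.from_euler('z',A[2])*R.from_euler('y',.88)*R.from_euler('z',-A[2])
print(rows(p,q,h+rot.apply(p-h),rot*q,40))
E
```

```text
[451.10988283 128.55858563 103.36163709] [-3.13968254 -0.2986043  -0.1002526 ] [-7.60969639  2.25643659  6.62492093] [0.43820025 0.90153844 0.08740944] 0.10480242793553646 (np.float64(170.36786083873938), np.float64(0.0026400477949889145))
[0.00156, -1e-05, -0.00319, -9e-05, -0.022, 1e-05]
```

Call:
{"method": "arm_command", "body": {"targets": [[0.0016,0,-0.0032,0,-0.022,0],[0.0016,0,-0.0032,0,-0.022,0],[0.0016,0,-0.0032,0,-0.022,0],[0.0016,0,-0.0032,0,-0.022,0],[0.0016,0,-0.0032,0,-0.022,0],[0.0016,0,-0.0032,0,-0.022,0],[0.0016,0,-0.0032,0,-0.022,0],[0.0016,0,-0.0032,0,-0.022,0],[0.0016,0,-0.0032,0,-0.022,0],[0.0016,0,-0.0032,0,-0.022,0]]}}

```text
clock: 13.23
eef_pos: [459.3, 127.8, 136.8]
tcp_rot: [-3.14, -0.075, -0.1]
contact_force: [-0.9, 5.0, -9.5]
opening: 0.107
```

```bash
python3 - <<'E'
from rig import r
from h import *
p,q,s=cur(r); print(p,s["tcp_rot"],s["contact_force"],s["wrist_torque"],s["opening"],ang(p,q,A),s["qpos"])
E
```

```text
[459.31238528 127.78532956 136.78827285] [-3.13967494 -0.07481811 -0.09979244] [-0.86249466  4.99478221 -9.547347  ] [0.69006572 0.33109511 0.02242378] 0.10674819866591868 (np.float64(170.55960164285787), np.float64(0.21654910784102616)) [ 0.28720423  0.21372811  2.07926461 -0.03763748  0.77892838  0.41279039]
```

About 10 N of resistance, so this hinge looks sound. Continuing up.

Call:
{"method": "arm_command", "body": {"targets": [[0.0016,0,-0.0032,0,-0.022,0],[0.0016,0,-0.0032,0,-0.022,0],[0.0016,0,-0.0032,0,-0.022,0],[0.0016,0,-0.0032,0,-0.022,0],[0.0016,0,-0.0032,0,-0.022,0],[0.0016,0,-0.0032,0,-0.022,0],[0.0016,0,-0.0032,0,-0.022,0],[0.0016,0,-0.0032,0,-0.022,0],[0.0016,0,-0.0032,0,-0.022,0],[0.0016,0,-0.0032,0,-0.022,0],[0.0016,0,-0.0032,0,-0.022,0],[0.0016,0,-0.0032,0,-0.022,0],[0.0016,0,-0.0032,0,-0.022,0],[0.0016,0,-0.0032,0,-0.022,0],[0.0016,0,-0.0032,0,-0.022,0]]}}

```text
clock: 14.48
eef_pos: [485.5, 125.3, 182.7]
tcp_rot: [-3.14, 0.258, -0.099]
contact_force: [-8.4, 4.0, -6.3]
opening: 0.104
```

```bash
python3 - <<'E'
from rig import r
from h import *
p,q,s=cur(r); print(p,s["tcp_rot"],s["contact_force"],s["wrist_torque"],s["opening"],ang(p,q,A),s["qpos"])
h=lidpt(A,0,[0,-45,0]); 
rot=R.from_euler('z',A[2])*R.from_euler('y',.35)*R.from_euler('z',-A[2])
print(rows(p,q,h+rot.apply(p-h),rot*q,16))
E
```

```text
[485.47641786 125.29747358 182.65386039] [-3.13954868  0.25796467 -0.09890694] [-8.36813813  4.00153314 -6.3353812 ] [ 0.60683067  0.66776892 -0.17960259] 0.1042545877525787 (np.float64(170.62459697794827), np.float64(0.5449617596323524)) [0.19732212 0.35395167 1.77875543 0.080451   1.25644972 0.26208486]
[0.00151, -1e-05, -0.0032, -6e-05, -0.02187, 6e-05]
```

Call:
{"method": "arm_command", "body": {"targets": [[0.0015,0,-0.0032,0,-0.022,0],[0.0015,0,-0.0032,0,-0.022,0],[0.0015,0,-0.0032,0,-0.022,0],[0.0015,0,-0.0032,0,-0.022,0],[0.0015,0,-0.0032,0,-0.022,0],[0.0015,0,-0.0032,0,-0.022,0],[0.0015,0,-0.0032,0,-0.022,0],[0.0015,0,-0.0032,0,-0.022,0],[0.0015,0,-0.0032,0,-0.022,0],[0.0015,0,-0.0032,0,-0.022,0],[0.0015,0,-0.0032,0,-0.022,0],[0.0015,0,-0.0032,0,-0.022,0],[0.0015,0,-0.0032,0,-0.022,0],[0.0015,0,-0.0032,0,-0.022,0],[0.0015,0,-0.0032,0,-0.022,0],[0,0,0,0,0,0],[0,0,0,0,0,0],[0,0,0,0,0,0]]}}

```text
clock: 15.98
eef_pos: [526.1, 121.4, 218.1]
tcp_rot: [-3.139, 0.585, -0.098]
contact_force: [-5.3, 4.7, -4.2]
opening: 0.107
```

```bash
python3 - <<'E'
from rig import r
from h import *
p,q,s=cur(r); print(p,s["tcp_rot"],s["contact_force"],s["wrist_torque"],s["opening"],ang(p,q,A),s["qpos"])
E
```

```text
[526.08412878 121.3970184  218.05131293] [-3.13872945  0.584614   -0.09767479] [-5.26614186  4.73497683 -4.22112095] [ 0.39233444  0.16628645 -0.23405716] 0.10728798611700795 (np.float64(170.69358253718562), np.float64(0.8798816412482207)) [0.13974407 0.56369011 1.4635365  0.13383996 1.68437205 0.21445469]
```

The lid is at about 0.88 rad (50°). Releasing and watching for over a second.

Call:
{"method": "arm_command", "body": {"targets": [[0,0,0,0,0,0],[0,0,0,0,0,0],[0,0,0,0,0,0],[0,0,0,0,0,0],[0,0,0,0,0,0],[0,0,0,0,0,0],[0,0,0,0,0,0],[0,0,0,0,0,0],[0,0,0,0,0,0],[0,0,0,0,0,0]], "fingers": 0.0854}}

```text
clock: 16.82
eef_pos: [527.6, 120.7, 218.9]
tcp_rot: [-3.139, 0.58, -0.098]
contact_force: [0.6, 0.1, 1.1]
opening: 0.998
```

```bash
python3 - <<'E'
from rig import r
from h import *
p,q,s=cur(r); print(p,s["tcp_rot"],s["contact_force"],s["opening"])
f=r.grab_frame("scene"); cv2.imwrite("pics/s7.png",f["image"])
f=r.grab_frame("wrist"); cv2.imwrite("pics/w7.png",f["image"])
E
```

```text
[527.60905087 120.65771826 218.87331502] [-3.13924488  0.58033019 -0.09831852] [0.58721996 0.06896705 1.07556179] 0.9981591004928615
```

View pics/s7.png

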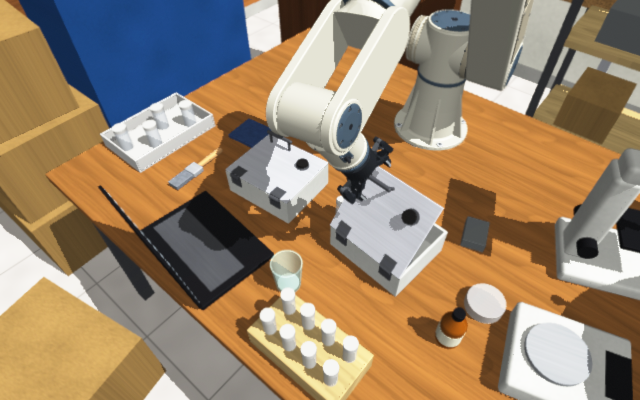

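View pics/w7.png

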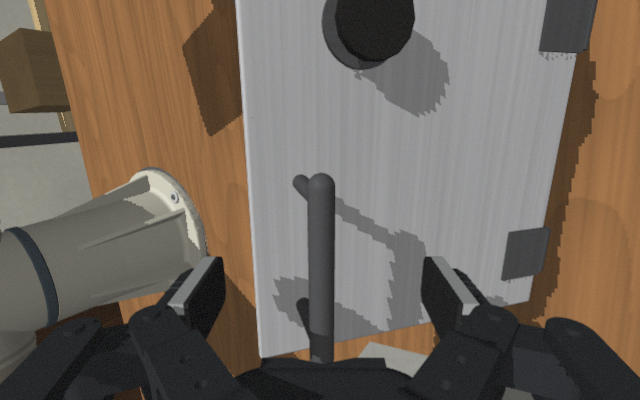

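Lid A stays up with the bar at (321,180–360), free between the open jaws. Withdrawing straight back while closing on nothing comes later; first back off and re-measure.

Call:
{"method": "arm_command", "body": {"targets": [[0,0,-0.01,0,0,0],[0,0,-0.012,0,0,0],[0,0,-0.012,0,0,0],[0,0,-0.012,0,0,0],[0,0,-0.012,0,0,0],[0,0,-0.012,0,0,0],[0,0,-0.01,0,0,0],[0,0,0,0,0,0],[0,0,0,0,0,0]]}}

```text
clock: 17.67
eef_pos: [571.8, 116.1, 286.3]
tcp_rot: [-3.139, 0.579, -0.098]
contact_force: [-0.2, -0.0, -0.5]
opening: 1.002
```

```bash
python3 - <<'E'
from rig import r
from h import *
p,q,s=cur(r); print(p,s["tcp_rot"],s["contact_force"],s["qpos"])
f=r.grab_frame("wrist"); cv2.imwrite("pics/w8.png",f["image"])
for th in (.84,.88,.92):
  print(th,proj(f,[lidpt(A,th,P) for P in ([-165,-5,41],[-165,-45,41],[-165,-85,41],[-135,60,21],[-190,110,6],[0,110,6],[-190,-110,6],[0,-110,6])]).round(0).tolist())
E
```

```text
[571.784925   116.14052743 286.26597428] [-3.13892516  0.57913251 -0.09828905] [-0.20034199 -0.02041289 -0.54154377] [0.12503032 0.57292164 1.28984357 0.12892917 1.84382683 0.22284113]
0.84 [[317.0, 153.0], [317.0, 213.0], [318.0, 267.0], [353.0, 48.0], [262.0, -40.0], [516.0, -15.0], [277.0, 279.0], [479.0, 252.0]]
0.88 [[322.0, 154.0], [322.0, 215.0], [323.0, 271.0], [357.0, 47.0], [264.0, -45.0], [516.0, -15.0], [279.0, 283.0], [479.0, 252.0]]
0.92 [[328.0, 156.0], [328.0, 218.0], [328.0, 275.0], [362.0, 45.0], [267.0, -50.0], [517.0, -14.0], [281.0, 288.0], [479.0, 252.0]]
```

View pics/w8.png

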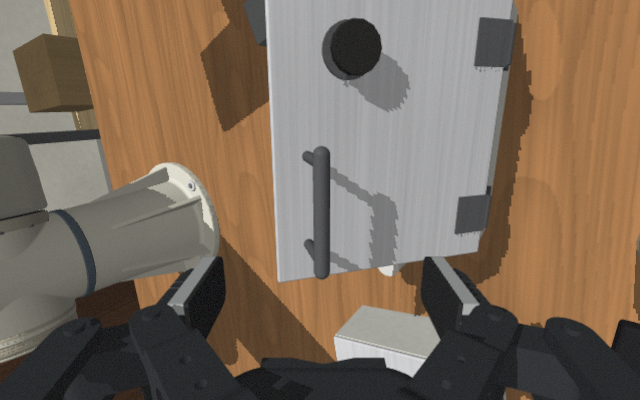

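Measured lid angle is about 0.875 rad, with the cap at (356,47) as predicted. Closing the fingers and moving square above the bumper.

```bash
python3 - <<'E'
from rig import r
from h import *
th=.875
p,q,s=cur(r); Q=Rt(A[2],th); t=lidpt(A,th,[-135,60,56]); print(t); print(rows(p,q,t,Q,10))
E
```

```text
[576.76212726 222.29232049 219.51419686]
[0.00398, -0.01061, 0.00535, -0.00039, -0.02947, -0.00014]
```

Call:
{"method": "arm_command", "body": {"targets": [[0.004,-0.0106,0.0053,-0.0004,-0.0295,0],[0.004,-0.0106,0.0053,-0.0004,-0.0295,0],[0.004,-0.0106,0.0053,-0.0004,-0.0295,0],[0.004,-0.0106,0.0053,-0.0004,-0.0295,0],[0.004,-0.0106,0.0053,-0.0004,-0.0295,0],[0.004,-0.0106,0.0053,-0.0004,-0.0295,0],[0.004,-0.0106,0.0053,-0.0004,-0.0295,0],[0.004,-0.0106,0.0053,-0.0004,-0.0295,0],[0.004,-0.0106,0.0053,-0.0004,-0.0295,0],[0.004,-0.0106,0.0053,-0.0004,-0.0295,0],[0,0,0,0,0,0],[0,0,0,0,0,0],[0,0,0,0,0,0],[0,0,0,0,0,0]], "fingers": 0.0}}

```text
clock: 18.88
eef_pos: [577.4, 221.6, 220.6]
tcp_rot: [3.14, 0.874, -0.098]
contact_force: [-1.3, 0.3, -0.5]
opening: -0.001
```

```bash
python3 - <<'E'
from rig import r
from h import *
p,q,s=cur(r); print(p,s["tcp_rot"],s["contact_force"],s["opening"],s["qpos"])
th=.875; Q=Rt(A[2],th); t=lidpt(A,th,[-135,60,6]); d=q.inv().apply(t-p); print("to bumper origin, tool axes",d, (q.inv()*Q).as_rotvec())
f=r.grab_frame("wrist"); cv2.imwrite("pics/w9.png",f["image"])
print(proj(f,[lidpt(A,th,[-135,60,z]) for z in (6,16,26)]).round(1).tolist())
print(proj(f,[p]))
print(proj(f,[lidpt(A,th,P) for P in ([-165,-5,41],[-190,110,6],[0,110,6])]).round(0).tolist())
E
```

```text
[577.40985682 221.59745807 220.58722057] [ 3.14013061  0.87388338 -0.09837267] [-1.30526574  0.28014318 -0.46778249] -0.0010509517804382015 [0.22808359 0.83761822 1.10398402 0.27653606 2.03176166 0.33948389]
to bumper origin, tool axes [ 0.30952105 -0.61173832 51.23439806] [-0.00035823 -0.00111551 -0.00152271]
[[323.6, 222.5], [323.7, 228.5], [323.8, 235.0]]
[[323.27648914 261.78346694]]
[[272.0, 351.0], [228.0, 141.0], [559.0, 140.0]]
```

View pics/w9.png

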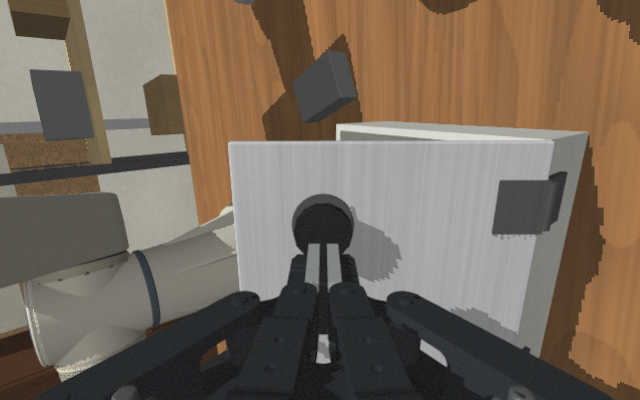

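Cap centred at (323,228), under the fingers. Fast approach 26 mm, then slow steps.

Call:
{"method": "arm_command", "body": {"targets": [[0,0,0.003,0,0,0],[0,0,0.003,0,0,0],[0,0,0.003,0,0,0],[0,0,0.003,0,0,0],[0,0,0.003,0,0,0],[0,0,0.003,0,0,0],[0,0,0.003,0,0,0],[0,0,0.003,0,0,0],[0,0,0.002,0,0,0],[0,0,0,0,0,0],[0,0,0,0,0,0],[0,0,0,0,0,0],[0,0,0,0,0,0]]}}

```text
clock: 20.02
eef_pos: [557.6, 224.1, 203.2]
tcp_rot: [3.14, 0.875, -0.098]
contact_force: [0.1, -0.4, 0.0]
opening: 0.001
```

```bash
cat > st.py <<'E'
from rig import r
from h import *
p,q,s=cur(r); th=.875; t=lidpt(A,th,[-135,60,6]); d=q.inv().apply(t-p)
F=q.inv().apply(s["contact_force"]); print("to origin",d.round(2),"F tool",F.round(2),"M",s["wrist_torque"].round(2),s["clock"])
E
python3 st.py
```

```text
to origin [-0.14 -0.08 24.74] F tool [ 0.08  0.38 -0.17] M [-0.02 -0.42  0.03] 20.0167
```

Call:
{"method": "arm_command", "body": {"targets": [[0,0,0.0005,0,0,0],[0,0,0.0005,0,0,0],[0,0,0,0,0,0]]}}

```text
clock: 20.27
eef_pos: [556.6, 224.1, 202.4]
tcp_rot: [3.14, 0.875, -0.098]
contact_force: [0.3, -0.3, -0.9]
opening: 0.001
```

```bash
python3 st.py
```

```text
to origin [-0.11 -0.11 23.49] F tool [0.91 0.31 0.27] M [-0.   -0.39  0.  ] 20.2667
```

Call:
{"method": "arm_command", "body": {"targets": [[0,0,0.0005,0,0,0],[0,0,0.0005,0,0,0],[0,0,0,0,0,0]]}}

```text
clock: 20.52
eef_pos: [555.8, 224.2, 201.8]
tcp_rot: [3.14, 0.876, -0.098]
contact_force: [-0.6, 0.2, -0.7]
opening: -0.002
```

```bash
python3 st.py
```

```text
to origin [-0.08 -0.12 22.47] F tool [ 0.14 -0.17  0.98] M [-0.01 -0.32  0.02] 20.5167
```

Call:
{"method": "arm_command", "body": {"targets": [[0,0,0.0003,0,0,0],[0,0,0.0003,0,0,0],[0,0,0.0002,0,0,0],[0,0,0,0,0,0]]}}

```text
clock: 20.85
eef_pos: [555.2, 224.3, 201.3]
tcp_rot: [3.14, 0.875, -0.098]
contact_force: [-0.3, -0.6, 0.5]
opening: 0.002
```

```bash
python3 st.py
```

```text
to origin [-0.09 -0.11 21.75] F tool [-0.53  0.63 -0.13] M [-0.04 -0.32 -0.05] 20.85
```

Call:
{"method": "arm_command", "body": {"targets": [[0,0,0.0003,0,0,0],[0,0,0.0003,0,0,0],[0,0,0,0,0,0]]}}

```text
clock: 21.1
eef_pos: [554.7, 224.3, 200.9]
tcp_rot: [3.14, 0.875, -0.098]
contact_force: [0.4, 1.0, 0.6]
opening: 0.001
```

```bash
python3 st.py
```

```text
to origin [-0.08 -0.1  21.11] F tool [-0.22 -1.08 -0.62] M [-0.1  -0.34  0.  ] 21.1
```

Call:
{"method": "arm_command", "body": {"targets": [[0,0,0.0003,0,0,0],[0,0,0.0003,0,0,0],[0,0,0.0002,0,0,0],[0,0,0,0,0,0]]}}

```text
clock: 21.43
eef_pos: [554.1, 224.4, 200.4]
tcp_rot: [3.14, 0.875, -0.098]
contact_force: [0.5, 0.2, -0.2]
opening: -0.006
```

```bash
python3 st.py
```

```text
to origin [-0.09 -0.12 20.33] F tool [ 0.43 -0.21 -0.22] M [-0.06 -0.36 -0.05] 21.4333
```

Call:
{"method": "arm_command", "body": {"targets": [[0,0,0.0003,0,0,0],[0,0,0.0003,0,0,0],[0,0,0.0002,0,0,0],[0,0,0,0,0,0]]}}

```text
clock: 21.77
eef_pos: [553.5, 224.4, 199.9]
tcp_rot: [3.14, 0.875, -0.098]
contact_force: [-0.0, -0.3, -0.5]
opening: -0.005
```

```bash
python3 st.py
```

```text
to origin [-0.09 -0.11 19.52] F tool [0.36 0.31 0.28] M [ 0.   -0.38 -0.01] 21.7667
```

Call:
{"method": "arm_command", "body": {"targets": [[0,0,0.0003,0,0,0],[0,0,0.0003,0,0,0],[0,0,0.0002,0,0,0],[0,0,0,0,0,0]]}}

```text
clock: 22.1
eef_pos: [552.9, 224.5, 199.4]
tcp_rot: [3.14, 0.875, -0.098]
contact_force: [0.2, 0.2, -0.1]
opening: 0.0
```

```bash
python3 st.py
```

```text
to origin [-0.1  -0.11 18.72] F tool [ 0.21 -0.18 -0.06] M [-0.02 -0.39 -0.02] 22.1
```

Call:
{"method": "arm_command", "body": {"targets": [[0,0,0.0003,0,0,0],[0,0,0.0003,0,0,0],[0,0,0.0002,0,0,0],[0,0,0,0,0,0]]}}

```text
clock: 22.43
eef_pos: [552.6, 224.5, 199.1]
tcp_rot: [3.14, 0.875, -0.098]
contact_force: [2.1, -0.1, 2.1]
opening: 0.005
```

```bash
python3 st.py
```

```text
to origin [-0.09 -0.1  18.28] F tool [-0.3  -0.13 -2.93] M [-0.05 -0.44  0.05] 22.4333
```

Contact at 2.9 N. Adding a little and holding.

Call:
{"method": "arm_command", "body": {"targets": [[0,0,0.0001,0,0,0],[0,0,0,0,0,0]]}}

```text
clock: 22.6
eef_pos: [552.6, 224.5, 199.1]
tcp_rot: [3.14, 0.875, -0.098]
contact_force: [4.8, -1.1, 2.5]
opening: -0.003
```

```bash
python3 st.py
```

```text
to origin [-0.1  -0.1  18.25] F tool [ 1.21  0.65 -5.35] M [-0.07 -0.39  0.01] 22.6
```

Call:
{"method": "arm_command", "body": {"targets": [[0,0,0,0,0,0],[0,0,0,0,0,0],[0,0,0,0,0,0]]}}

```text
clock: 22.85
eef_pos: [552.6, 224.5, 199.1]
tcp_rot: [3.14, 0.875, -0.098]
contact_force: [5.2, -0.6, 3.4]
opening: -0.003
```

```bash
python3 st.py
```

```text
to origin [-0.11 -0.07 18.25] F tool [ 0.73  0.08 -6.19] M [-0.02 -0.39  0.03] 22.85
```

Call:
{"method": "arm_command", "body": {"targets": [[0,0,0,0,0,0],[0,0,0,0,0,0],[0,0,0,0,0,0]]}}

```text
clock: 23.1
eef_pos: [552.5, 224.6, 199.1]
tcp_rot: [3.14, 0.875, -0.098]
contact_force: [5.6, -0.4, 4.4]
opening: -0.003
```

```bash
python3 st.py
```

```text
to origin [-0.08 -0.07 18.23] F tool [ 0.18 -0.11 -7.13] M [-0.04 -0.31 -0.  ] 23.1
```

The force creeps upward, probably integral action in the controller, so I'm easing off.

Call:
{"method": "arm_command", "body": {"targets": [[0,0,-0.0004,0,0,0],[0,0,0,0,0,0]]}}

```text
clock: 23.27
eef_pos: [552.5, 224.5, 199.1]
tcp_rot: [3.14, 0.876, -0.098]
contact_force: [2.9, -0.4, 2.4]
opening: 0.001
```

```bash
python3 st.py
```

```text
to origin [-0.08 -0.08 18.23] F tool [-0.    0.15 -3.77] M [-0.07 -0.32  0.06] 23.2667
```

Call:
{"method": "arm_command", "body": {"targets": [[0,0,0,0,0,0],[0,0,0,0,0,0]]}}

```text
clock: 23.43
eef_pos: [552.6, 224.5, 199.1]
tcp_rot: [3.14, 0.875, -0.098]
contact_force: [3.1, -0.9, 2.3]
opening: 0.006
```

```bash
python3 st.py
```

```text
to origin [-0.08 -0.08 18.26] F tool [ 0.27  0.6  -3.93] M [-0.05 -0.28  0.02] 23.4333
```

Steady at about 4 N. Holding.

Call:
{"method": "arm_command", "body": {"targets": [[0,0,0,0,0,0],[0,0,0,0,0,0],[0,0,0,0,0,0]]}}

```text
clock: 23.68
eef_pos: [552.6, 224.6, 199.1]
tcp_rot: [3.14, 0.875, -0.098]
contact_force: [4.3, -0.9, 3.7]
opening: -0.0
```

```bash
python3 st.py
```

```text
to origin [-0.1  -0.07 18.25] F tool [-0.04  0.48 -5.79] M [ 0.01 -0.32 -0.01] 23.6833
```

Call:
{"method": "arm_command", "body": {"targets": [[0,0,-0.0002,0,0,0],[0,0,0,0,0,0],[0,0,0,0,0,0]]}}

```text
clock: 23.93
eef_pos: [552.6, 224.5, 199.1]
tcp_rot: [3.14, 0.876, -0.098]
contact_force: [1.1, 0.1, 1.2]
opening: -0.001
```

```bash
python3 st.py
```

```text
to origin [-0.06 -0.09 18.27] F tool [-0.23 -0.18 -1.57] M [-0.01 -0.29 -0.01] 23.9333
```

Call:
{"method": "arm_command", "body": {"targets": [[0,0,0.0001,0,0,0],[0,0,0,0,0,0]]}}

```text
clock: 24.1
eef_pos: [552.6, 224.5, 199.1]
tcp_rot: [3.14, 0.876, -0.098]
contact_force: [2.0, 0.4, 1.8]
opening: 0.001
```

```bash
python3 st.py
```

```text
to origin [-0.09 -0.12 18.26] F tool [-0.14 -0.55 -2.67] M [ 0.   -0.32 -0.  ] 24.1
```

Call:
{"method": "arm_command", "body": {"targets": [[0,0,0,0,0,0],[0,0,0,0,0,0]]}}

```text
clock: 24.27
eef_pos: [552.6, 224.5, 199.1]
tcp_rot: [3.14, 0.876, -0.098]
contact_force: [1.6, -0.1, 2.0]
opening: -0.003
```

```bash
python3 st.py
```

```text
to origin [-0.08 -0.09 18.27] F tool [-0.52 -0.06 -2.54] M [-0.01 -0.36 -0.02] 24.2667
```

Stable at about 2.6 N. A small increase should give about 4 N.

Call:
{"method": "arm_command", "body": {"targets": [[0,0,0.0001,0,0,0],[0,0,0,0,0,0]]}}

```text
clock: 24.43
eef_pos: [552.6, 224.5, 199.1]
tcp_rot: [3.14, 0.875, -0.098]
contact_force: [1.6, -0.2, 2.4]
opening: -0.005
```

```bash
python3 st.py
```

```text
to origin [-0.1  -0.11 18.26] F tool [-0.81  0.04 -2.71] M [-0.   -0.33  0.  ] 24.4333
```

Call:
{"method": "arm_command", "body": {"targets": [[0,0,0,0,0,0],[0,0,0,0,0,0]]}}

```text
clock: 24.6
eef_pos: [552.6, 224.5, 199.1]
tcp_rot: [3.14, 0.875, -0.098]
contact_force: [1.6, -0.2, 2.5]
opening: -0.0
```

```bash
python3 st.py
```

```text
to origin [-0.07 -0.11 18.27] F tool [-0.85  0.06 -2.81] M [-0.06 -0.28  0.06] 24.6
```

Call:
{"method": "arm_command", "body": {"targets": [[0,0,0.0001,0,0,0],[0,0,0,0,0,0],[0,0,0,0,0,0]]}}

```text
clock: 24.85
eef_pos: [552.6, 224.5, 199.1]
tcp_rot: [3.14, 0.875, -0.098]
contact_force: [1.9, -0.2, 2.3]
opening: -0.002
```

```bash
python3 st.py
```

```text
to origin [-0.09 -0.09 18.25] F tool [-0.53  0.05 -2.96] M [-0.04 -0.32  0.03] 24.85
```

Call:
{"method": "arm_command", "body": {"targets": [[0,0,0,0,0,0],[0,0,0,0,0,0]]}}

```text
clock: 25.02
eef_pos: [552.6, 224.5, 199.1]
tcp_rot: [3.14, 0.875, -0.098]
contact_force: [2.2, -0.2, 1.9]
opening: -0.001
```

```bash
python3 st.py
```

```text
to origin [-0.09 -0.1  18.24] F tool [-0.04 -0.04 -2.9 ] M [-0.08 -0.3  -0.05] 25.0167
```

Call:
{"method": "arm_command", "body": {"targets": [[0,0,0.0001,0,0,0],[0,0,0,0,0,0],[0,0,0,0,0,0]]}}

```text
clock: 25.27
eef_pos: [552.5, 224.5, 199.1]
tcp_rot: [3.14, 0.875, -0.098]
contact_force: [3.8, -0.5, 2.9]
opening: -0.003
```

```bash
python3 st.py
```

```text
to origin [-0.08 -0.1  18.23] F tool [ 0.24  0.1  -4.84] M [-0.02 -0.31 -0.01] 25.2667
```

Call:
{"method": "arm_command", "body": {"targets": [[0,0,0,0,0,0],[0,0,0,0,0,0]]}}

```text
clock: 25.43
eef_pos: [552.5, 224.5, 199.1]
tcp_rot: [3.14, 0.875, -0.098]
contact_force: [3.5, 0.4, 4.3]
opening: 0.001
```

```bash
python3 st.py
```

```text
to origin [-0.08 -0.09 18.22] F tool [-1.15 -0.77 -5.39] M [-0.03 -0.31  0.  ] 25.4333
```

Call:
{"method": "arm_command", "body": {"targets": [[0,0,-0.0001,0,0,0],[0,0,0,0,0,0]]}}

```text
clock: 25.6
eef_pos: [552.6, 224.5, 199.1]
tcp_rot: [3.14, 0.875, -0.098]
contact_force: [4.1, -0.6, 3.7]
opening: -0.005
```

```bash
python3 st.py
```

```text
to origin [-0.1  -0.09 18.24] F tool [-0.18  0.17 -5.52] M [-0.04 -0.25  0.01] 25.6
```

Call:
{"method": "arm_command", "body": {"targets": [[0,0,0,0,0,0],[0,0,0,0,0,0]]}}

```text
clock: 25.77
eef_pos: [552.5, 224.5, 199.1]
tcp_rot: [3.14, 0.875, -0.098]
contact_force: [3.6, 0.1, 5.0]
opening: -0.002
```

```bash
python3 st.py
```

```text
to origin [-0.09 -0.11 18.23] F tool [-1.57 -0.43 -5.9 ] M [-0.05 -0.33 -0.04] 25.7667
```

Call:
{"method": "arm_command", "body": {"targets": [[0,0,-0.0001,0,0,0],[0,0,0,0,0,0]]}}

```text
clock: 25.93
eef_pos: [552.5, 224.5, 199.1]
tcp_rot: [3.14, 0.876, -0.098]
contact_force: [4.2, 0.0, 4.5]
opening: 0.001
```

```bash
python3 st.py
```

```text
to origin [-0.09 -0.11 18.22] F tool [-0.8  -0.43 -6.13] M [-0.02 -0.31 -0.  ] 25.9333
```

Call:
{"method": "arm_command", "body": {"targets": [[0,0,-0.0002,0,0,0],[0,0,0,0,0,0]]}}

```text
clock: 26.1
eef_pos: [552.6, 224.5, 199.1]
tcp_rot: [3.14, 0.876, -0.098]
contact_force: [2.8, 0.5, 2.9]
opening: -0.005
```

```bash
python3 st.py
```

```text
to origin [-0.06 -0.09 18.26] F tool [-0.5  -0.78 -3.93] M [-0.02 -0.34 -0.01] 26.1
```

Call:
{"method": "arm_command", "body": {"targets": [[0,0,0,0,0,0],[0,0,0,0,0,0]]}}

```text
clock: 26.27
eef_pos: [552.6, 224.5, 199.1]
tcp_rot: [3.14, 0.876, -0.098]
contact_force: [2.1, 0.7, 1.5]
opening: -0.0
```

```bash
python3 st.py
```

```text
to origin [-0.12 -0.11 18.26] F tool [ 0.14 -0.89 -2.48] M [-0.01 -0.25 -0.06] 26.2667
```

Call:
{"method": "arm_command", "body": {"targets": [[0,0,0,0,0,0],[0,0,0,0,0,0]]}}

```text
clock: 26.43
eef_pos: [552.6, 224.5, 199.1]
tcp_rot: [3.14, 0.876, -0.098]
contact_force: [0.3, -0.1, 1.1]
opening: -0.0
```

```bash
python3 st.py
```

```text
to origin [-0.1  -0.11 18.26] F tool [-0.65  0.09 -0.94] M [-0.   -0.29 -0.04] 26.4333
```

Call:
{"method": "arm_command", "body": {"targets": [[0,0,0,0,0,0],[0,0,0,0,0,0]]}}

```text
clock: 26.6
eef_pos: [552.6, 224.5, 199.1]
tcp_rot: [3.14, 0.876, -0.098]
contact_force: [0.2, -0.1, 0.9]
opening: 0.003
```

```bash
python3 st.py
```

```text
to origin [-0.1  -0.13 18.29] F tool [-0.57  0.12 -0.7 ] M [ 0.   -0.29 -0.03] 26.6
```

The balance point is fine-grained. Re-pressing a touch for one clean hold.

Call:
{"method": "arm_command", "body": {"targets": [[0,0,0.0003,0,0,0],[0,0,0,0,0,0]]}}

```text
clock: 26.77
eef_pos: [552.6, 224.5, 199.1]
tcp_rot: [3.14, 0.875, -0.098]
contact_force: [1.7, -0.5, 2.2]
opening: -0.001
```

```bash
python3 st.py
```

```text
to origin [-0.1  -0.11 18.25] F tool [-0.56  0.32 -2.77] M [-0.01 -0.3  -0.02] 26.7667
```

Call:
{"method": "arm_command", "body": {"targets": [[0,0,0.0001,0,0,0],[0,0,0,0,0,0]]}}

```text
clock: 26.93
eef_pos: [552.6, 224.5, 199.1]
tcp_rot: [3.14, 0.875, -0.098]
contact_force: [2.4, -0.3, 2.9]
opening: 0.002
```

```bash
python3 st.py
```

```text
to origin [-0.1  -0.11 18.26] F tool [-0.67  0.08 -3.71] M [ 0.01 -0.38 -0.03] 26.9333
```

Call:
{"method": "arm_command", "body": {"targets": [[0,0,-0.0001,0,0,0],[0,0,0,0,0,0]]}}

```text
clock: 27.1
eef_pos: [552.5, 224.5, 199.1]
tcp_rot: [3.14, 0.875, -0.098]
contact_force: [2.0, -0.6, 3.0]
opening: 0.0
```

```bash
python3 st.py
```

```text
to origin [-0.08 -0.1  18.24] F tool [-1.04  0.41 -3.48] M [ 0.03 -0.31 -0.  ] 27.1
```

Call:
{"method": "arm_command", "body": {"targets": [[0,0,0,0,0,0],[0,0,0,0,0,0]]}}

```text
clock: 27.27
eef_pos: [552.6, 224.5, 199.1]
tcp_rot: [3.14, 0.875, -0.098]
contact_force: [3.7, -0.2, 1.7]
opening: 0.003
```

```bash
python3 st.py
```

```text
to origin [-0.1  -0.09 18.24] F tool [ 1.09 -0.17 -3.92] M [-0.   -0.29 -0.04] 27.2667
```

Call:
{"method": "arm_command", "body": {"targets": [[0,0,0,0,0,0],[0,0,0,0,0,0]]}}

```text
clock: 27.43
eef_pos: [552.6, 224.5, 199.1]
tcp_rot: [3.14, 0.875, -0.098]
contact_force: [3.5, -0.1, 2.2]
opening: -0.002
```

```bash
python3 st.py
```

```text
to origin [-0.09 -0.09 18.24] F tool [ 0.54 -0.19 -4.08] M [-0.01 -0.3  -0.03] 27.4333
```

Very steady at 4 N. Holding on.

Call:
{"method": "arm_command", "body": {"targets": [[0,0,0,0,0,0],[0,0,0,0,0,0],[0,0,0,0,0,0]]}}

```text
clock: 27.68
eef_pos: [552.6, 224.5, 199.1]
tcp_rot: [3.14, 0.875, -0.098]
contact_force: [3.5, 0.3, 3.1]
opening: -0.0
```

```bash
python3 st.py
```

```text
to origin [-0.08 -0.11 18.25] F tool [-0.18 -0.59 -4.65] M [ 0.03 -0.33 -0.01] 27.6833
```

Call:
{"method": "arm_command", "body": {"targets": [[0,0,0,0,0,0],[0,0,0,0,0,0],[0,0,0,0,0,0]]}}

```text
clock: 27.93
eef_pos: [552.6, 224.5, 199.1]
tcp_rot: [3.14, 0.875, -0.098]
contact_force: [4.2, -0.1, 2.7]
opening: -0.0
```

```bash
python3 st.py
```

```text
to origin [-0.09 -0.11 18.25] F tool [ 0.62 -0.34 -4.89] M [-0.03 -0.32 -0.01] 27.9333
```

Held at 3.5–4.9 N for over a second with no movement of the lid. One more small ease and hold, then retreat along the normal.

Call:
{"method": "arm_command", "body": {"targets": [[0,0,-0.0001,0,0,0],[0,0,0,0,0,0],[0,0,0,0,0,0]]}}

```text
clock: 28.18
eef_pos: [552.5, 224.5, 199.1]
tcp_rot: [3.14, 0.876, -0.098]
contact_force: [2.7, 0.4, 2.4]
opening: -0.005
```

```bash
python3 st.py
```

```text
to origin [-0.11 -0.12 18.22] F tool [-0.08 -0.66 -3.58] M [-0.03 -0.27  0.04] 28.1833
```

Call:
{"method": "arm_command", "body": {"targets": [[0,0,-0.003,0,0,0],[0,0,-0.008,0,0,0],[0,0,-0.012,0,0,0],[0,0,-0.015,0,0,0],[0,0,-0.015,0,0,0],[0,0,-0.015,0,0,0],[0,0,-0.015,0,0,0],[0,0,-0.015,0,0,0],[0,0,-0.012,0,0,0],[0,0,-0.006,0,0,0],[0,0,0,0,0,0],[0,0,0,0,0,0],[0,0,0,0,0,0]]}}

```text
clock: 29.27
eef_pos: [640.7, 216.0, 272.8]
tcp_rot: [3.139, 0.877, -0.099]
contact_force: [-0.4, 0.8, -0.6]
opening: 0.002
```

```bash
python3 - <<'E'
from rig import r
from h import *
p,q,s=cur(r); print(p,s["contact_force"],s["clock"])
for n in ("wrist","scene","top"):
  f=r.grab_frame(n); cv2.imwrite(f"pics/{n}10.png",f["image"])
  print(n,proj(f,[lidpt(A,.875,P) for P in ([-165,-45,41],[-135,60,22.5],[-190,110,6],[-190,-110,6])]).round(0).tolist())
E
```

```text
[640.71993764 216.01095547 272.78809071] [-0.4073971   0.84603415 -0.61031738] 29.2667
wrist [[288.0, 321.0], [323.0, 195.0], [255.0, 130.0], [268.0, 354.0]]
scene [[374.0, 180.0], [408.0, 216.0], [443.0, 208.0], [365.0, 158.0]]
top [[271.0, 202.0], [231.0, 198.0], [206.0, 215.0], [296.0, 222.0]]
```

View pics/scene10.png

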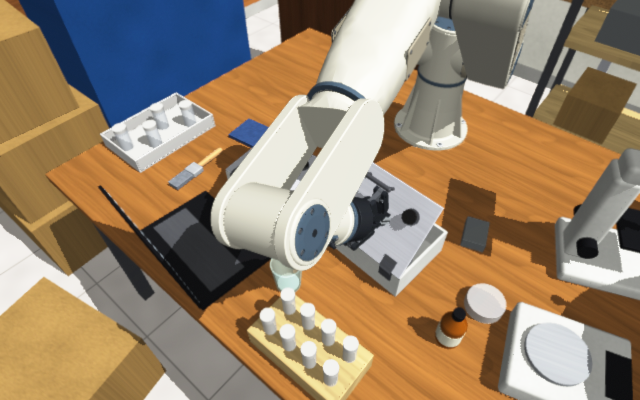

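View pics/wrist10.png

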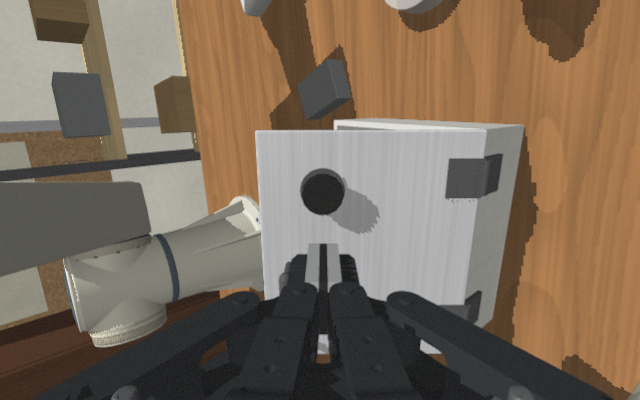

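View pics/top10.png

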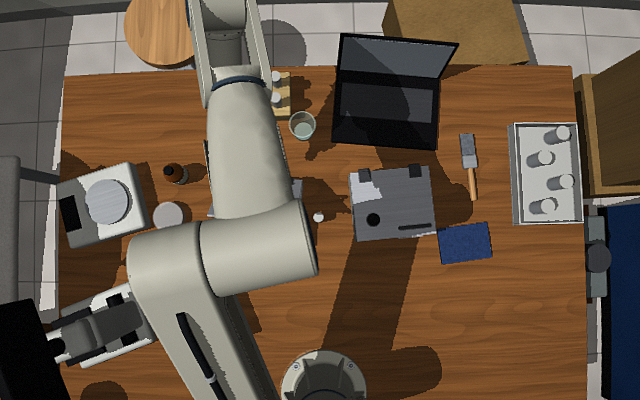

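Lid A stands at about 0.875 rad (cap at (322,192), corner at (256,131), both as predicted). Lid B is shut at (393,203), and the bystanders that can be seen sit at their original pixels. Handing in.

```bash
python3 -c "
from rig import r
s=r.sense(); print(s['contact_force'],s['qvel'].round(3)); print(r.sign_off())"
```

```text
[-0.27302145 -0.9718599   0.66522881] [-0.002 -0.002 -0.004 -0.001 -0.001  0.   ]
the job is handed in; nothing more can be done
None
```

The sound hinge is on the left chamber (y > 0): its lid is standing open at about 50°, and the job was handed in at about 29.4 s.

- **Worn hinge:** I lifted the right chamber's lid (y < 0) to about 49° with only about 3 N of lifting resistance, and let go. It dropped shut, and I left it shut.
- **Sound hinge:** I lifted the left chamber's lid to about 50° against about 10 N and let go. It stayed up untouched for about 6 s before I pressed.
- **Press test:** I pressed squarely on the bumper cap, whose top is about 18 mm above the lid. The clean hold read 3.5–4.9 N for about 1.2 s, and the lid did not move.
- **Uneven force before the clean hold:** the arm's controller kept building up force, so earlier readings wandered between about 0.7 and 7.1 N. The highest reading was 7.1 N, under the 8 N limit, but the force noise is about 0.5–1 N and I only sampled at the end of each move.
- **Final checks:** in the last images the left lid is at about 0.875 rad, the right lid is shut, and everything visible on the bench is at its original spot. The arm hides part of the view around the left chamber. The tool is about 115 mm clear of the cap, with no contact force beyond sensor noise.

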